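# Set and lock the depth stop of a snail-shell press

### The job

Set the depth stop of the green shell press to the snail sitting under it: slide the red-knobbed stop rod down until its foot rests lightly on the shell, without pressing hard (the shell cracks at about 12 N). Then let go of it and swing the clamp lever round fully to lock the rod, so that the foot is still resting on the shell when you take the hand away. Leave the things around the press where they are.

Things in the scene. Friction and masses are not known exactly. Their poses are not given: they have to be found in the camera images.
- press: green steel bench press, fixed to the table: base plate 200 x 150 x 18 mm, a column at the back, and a head (127 x 56 mm, top 165 mm and underside 135 mm above the table) that overhangs towards its front. Origin on the table exactly under the stop rod's vertical axis; +x from the rod to the column (away from the front), +y to its left, the side where the clamp pivot is; z up
- stop: the stop rod: vertical steel rod 14 mm thick that slides up and down through the head, with a flat foot 24 mm across below the head and a red knob on top; origin at the middle of the foot's underside, z up. Mass 0.15 kg. The foot starts 100 to 115 mm above the table and can travel down to 43 mm; it stays wherever it is left
- stop_knob (a point): centre of the red knob (upright cylinder 28 mm across, 24 mm high), on the rod's axis, 165 mm above the foot's underside; grip it from above, any way round. Friction in the guide (2.5 N) holds the rod: about 1 N pushes it down, 4 N pushes it up, and a gripper holding it at rest may feel anything between the two
- seat: the snail's seat on the base plate, on the rod's axis; origin on the base plate, 18 mm above the table; it carries a steel riser, a cup and a dark brown snail (34 mm across, domed top). The height of the riser is different each time and is not given: the top of the shell lies anywhere from 55 to 81 mm above the table, on the rod's axis. The cup sits on a stiff spring, 2.5 N per mm, with 6 mm of give
- clamp_pivot (a point): the clamp's vertical pivot, on top of the head, 22 mm to +y of the rod's axis, 165 mm above the table
- clamp_peg (a point): point on the axis of the upright black peg (16 mm across, 40 mm high) at the end of the clamp lever, 85 mm from the pivot; this point is 12 mm below the peg's top, 203 mm above the table; take it from above, any way round
- clamp (a joint): angle of the clamp lever in rad: at 0 (loose) the lever points to the press's +y, it grows counter-clockwise as seen from above, and from 1.25 on, best at about 1.4 (locked), the lever points to the press's -x, the front; hard end at 1.45. It starts loose, between 0 and 0.3. From about 0.8 a cam bears on the rod and the peg takes more force, up to about 10 N; it stays where it is left
- jar: orange jar with a red lid, 80 mm across, 110 mm high, bystander; origin under its centre
- bowl: white bowl 110 mm across, 45 mm high, bystander; origin under its centre
- spoon: spoon lying on the table, bystander; origin under its middle
- chilli_cup: green cup 60 mm across, 50 mm high, bystander; origin under its centre

How it is judged (in metres and radians):
On the way, in this order (a step that is already met when the one before it is completed fails the run):
1. with the clamp still loose (under 0.6 rad), the stop's foot rests on the snail (more than 0.5 N) (contact force between stop and seat above 0.5 N and value of joint clamp below 0.6 rad), for 0.3 s.
2. the clamp lever is swung to locked (over 1.25 rad) with the foot on the snail (contact force between stop and seat above 0.5 N and value of joint clamp above 1.25 rad), for 0.2 s.
At the end, for the whole second after the job is handed in: the stop's foot rests on the snail with more than 0.5 N and less than 12 N, the stop is still, and the clamp lever stands locked beyond 1.25 rad (all of step 2 and contact force between stop and seat below 12 N and linear speed of stop below 0.003 m/s); the robot touches nothing.
It fails at once if the shell cracks: more than 12 N between the stop and the snail (contact force between stop and seat above 12 N).
It fails at once if a bystander is moved by more than 20 mm (distance of any of jar, bowl, spoon, chilli_cup from where it was at the start of the episode above 0.02 m).
It also fails if it takes over 54 s, if anything falls off the work surface, if the arm or the gripper's body presses on something with over 40 N, if the wrist force passes 120 N, or if a joint passes its speed limit or range.

### The arm

A 6-joint arm with a two-finger parallel gripper is mounted at the origin on the work surface. World frame = base frame: x ahead of the robot, y to its left, z up, the work surface at z = 0. Lengths are in mm, angles in rad, forces in N, time in s.
With the tool pointing down it reaches from about 275 to 975 mm from the base axis. Payload 8.4 kg.
Tool frame: the origin (TCP) lies between the finger pads; the fingertips stand 8 mm ahead of it and the grasp point (between the pads) lies 11 mm behind it (manip.finger_overhang is the distance from the TCP to the fingertips, in mm); x points along the fingers, y is the direction in which the jaws open and shut, and the axes are right-handed (so a half turn about x gives the same grasp; the last joint's range is limited). The gripper opens to 92 mm and grips with 3 to 60 N. Pads are 20 mm wide; open, the fingers measure 128 mm over their backs; the gripper's body (75 mm by 189 mm) begins 69 mm behind the grasp point.
Start: joints at [-1.127, 0.353, 1.633, -0, 1.155, -0.002], TCP at [269.486, -563.919, 198.583] pointing down, gripper open.
Joint ranges: [-2.63, 2.63], [-0.92, 2.1], [0.06, 2.66], [-1.3, 4.44], [0, 2.69], [-3.02, 3.02]. Speed limits (rad/s): [2.22, 2.22, 2.79, 3.14, 3.14, 3.14].

### API

Orientations are given as a unit quaternion [w, x, y, z].
In Python, from cell import manip gives the robot as it stands.
- The arm moves only by the tool arm_command, never from a script. Its argument "increments" is a list of rows, each an object of numbers: "dx", "dy", "dz": the shift along the tool's x, y, z in mm; "wx", "wy", "wz": the turn, a rotation vector about the tool's x, y, z in degrees. In form: [{"dx": .., "dy": .., "dz": .., "wx": .., "wy": .., "wz": ..}, ...]. A call has 1 to 12 rows; each row shifts and turns the commanded pose from where the row before left it, along the tool's axes as they then stand; what a row does not reach is not made up. A row lasts 1/10 s, in which the tool goes at most 50 mm and 8.59 degrees, less where a joint would pass 70% of its speed; a pose out of reach is approached as far as the arm can. A call is refused whole if a number of a shift passes 50 or a number of a turn 8.59, either way. A call with a gripper value outside its range is refused whole. "claw" is the opening, from 0 (shut) to 1 (fully open), set as the call begins (left out, the last holds). The fingers move at their own pace and stop on an object; the grip force is fixed at half the most. Time passes only in rows, so rows that do not move let the fingers close. It gives the time, the measured TCP pose, the force and the opening at its end, in the units of the state.
- manip.get_obs(): the state, without advancing time (a new reading comes with each control period).
- manip.read_camera(name): name is "scene" or "side" or "wrist"; returns a dict with "image" (480x640x3 uint8, blue, green, red), "camera_matrix" (3x3 intrinsics, pixels), "rvec" (rotation vector, rad) and "tvec" (3), from world to camera coordinates, as OpenCV has them. Camera axes: x right, y down, z forward; pixel columns grow to the right and rows downward; lengths in mm; the calibration is good to about 2 mm. A picture is of the moment at which its call begins. There is no depth.
- manip.close_job(): hands the job in, once; it reports no verdict.
The state is a dict: "time_s": time; "joints": joint angles; "qvel": joint speeds; "effort": joint torques, N m; "position": TCP position; "orientation": TCP orientation; "contact_force": force on the tool from outside, world axes, zero at the start; "torque": the same for the moment, N m; "opening": opening from 0.0 (shut) to 1.0 (fully open).
Only numpy, scipy, OpenCV 4.12 (cv2) and the standard library are available. Lean on these libraries where they do the work, as an engineer would, in place of code of your own. Each camera call takes 0.05 s, during which the arm holds its last target. There are 200 camera calls.

## Working session

There is one attempt and no reset: what is moved stays moved. The work goes in short steps, Python scripts to look and compute and a tool call to move; the robot and the scene stay as the last step left them, time stands still between calls to the robot, and variables do not carry over. Pictures are saved under pics/ and viewed, about 8 in all and at most 12, crops included, and the job is handed in when it is done.

Besides the shell and the picture viewer there is one more tool, called after "Emit:" by a JSON object that holds its "api" and its "payload". arm_command: Moves the arm, as the interface text tells. Its arguments: {"type":"object","properties":{"increments":{"type":"array","items":{"type":"object","properties":{"dx":{"type":"number"},"dy":{"type":"number"},"dz":{"type":"number"},"wx":{"type":"number"},"wy":{"type":"number"},"wz":{"type":"number"}}}},"claw":{"type":"number"}},"required":["increments"]}

```bash
mkdir -p pics; ls; python3 - <<'E'
from cell import manip
import cv2,numpy as np,pickle
d={}
for n in("scene","side"):
    c=manip.read_camera(n);d[n]=c;cv2.imwrite(f"pics/{n}0.png",c["image"])
    R=cv2.Rodrigues(np.array(c["rvec"],float))[0];print(n,-R.T@np.array(c["tvec"]).ravel(),R.round(2).tolist(),np.array(c["camera_matrix"]).round(0).tolist())
pickle.dump(d,open("d0.pkl","wb"));print(manip.get_obs())
E
```

```text
pics
scene [1346.72866558 -327.46056409  975.54876146] [[0.37, 0.93, 0.02], [0.63, -0.24, -0.74], [-0.68, 0.29, -0.67]] [[565.0, 0.0, 328.0], [0.0, 565.0, 241.0], [0.0, 0.0, 1.0]]
side [ 135.2533994   726.46901878 1201.87249263] [[-0.87, -0.49, -0.01], [-0.37, 0.69, -0.62], [0.31, -0.54, -0.78]] [[549.0, 0.0, 323.0], [0.0, 549.0, 236.0], [0.0, 0.0, 1.0]]
{'time_s': 0.1, 'joints': array([-1.12738468e+00,  3.53581777e-01,  1.63403114e+00, -3.10061681e-05,
        1.15523024e+00, -2.36799869e-03]), 'qvel': array([ 0.00125093, -0.00163786, -0.00147021,  0.0010361 , -0.00028251,
        0.00177005]), 'effort': array([ 5.59566047e-05, -5.94905949e+01, -3.34929049e+01,  7.01801735e-02,
        1.84655160e-02, -2.73205808e-05]), 'position': array([ 269.28621517, -563.50053375,  197.94923663]), 'orientation': array([-0.15588023, -0.68950728, -0.15673867,  0.68972027]), 'contact_force': array([-0.19568574, -0.27163623,  0.37080762]), 'torque': array([0.01102129, 0.00602424, 0.03434485]), 'opening': 0.9989399677398909}
```

View pics/scene0.png

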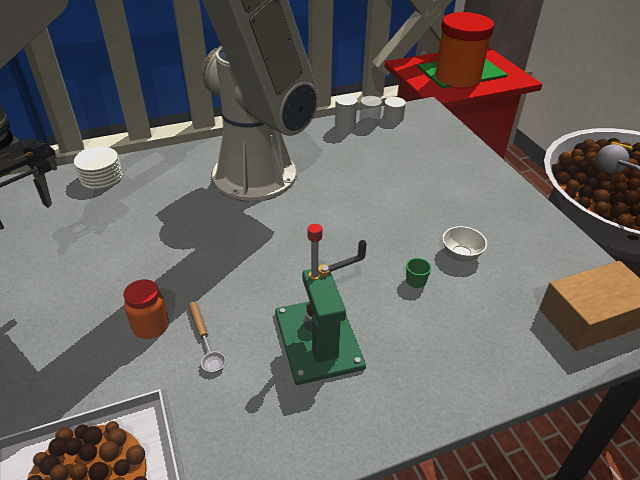

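View pics/side0.png

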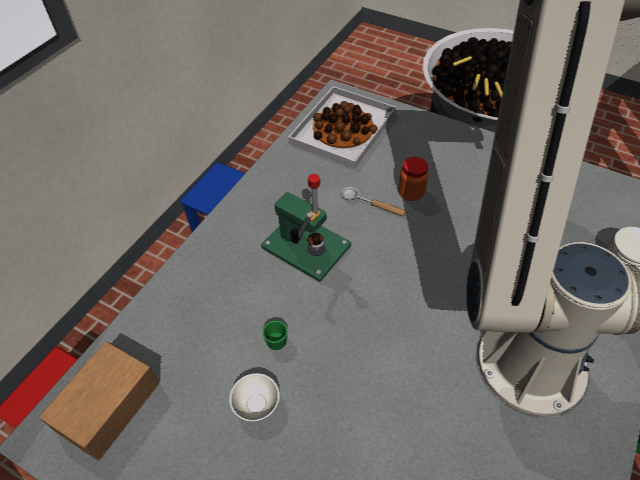

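The scene view shows the knob at about (315,232), the peg at (362,250) and the press around (320,320). The side view shows the knob at (314,181), the snail at (316,241) and the press at (305,235).

```bash
cat > h.py <<'E'
import cv2,numpy as np
def P(c):
    R=cv2.Rodrigues(np.array(c["rvec"],float))[0];t=np.array(c["tvec"],float).reshape(3,1);K=np.array(c["camera_matrix"],float);return K,R,t
def proj(c,p):
    K,R,t=P(c);q=K@(R@np.array(p,float).reshape(-1,3).T+t);return (q[:2]/q[2]).T
def plane(c,uv,z):
    K,R,t=P(c);o=(-R.T@t).ravel();d=R.T@np.linalg.inv(K)@np.array([uv[0],uv[1],1.]);return o+d*(z-o[2])/d[2]
def tri(c1,u1,c2,u2):
    M=[k@np.hstack([r,t]) for k,r,t in(P(c1),P(c2))]
    X=cv2.triangulatePoints(M[0],M[1],np.array(u1,float).reshape(2,1),np.array(u2,float).reshape(2,1)).ravel();X=X[:3]/X[3]
    return X,[np.linalg.norm(proj(c,X)-u) for c,u in((c1,u1),(c2,u2))]
def mask(c,lo,hi,box):
    h=cv2.cvtColor(c["image"],cv2.COLOR_BGR2HSV);m=cv2.inRange(h,lo,hi);k=np.zeros_like(m);x0,y0,x1,y1=box;k[y0:y1,x0:x1]=m[y0:y1,x0:x1];return k
def blob(m):
    n,l,s,ce=cv2.connectedComponentsWithStats(m);i=1+np.argmax(s[1:,4]);return ce[i],s[i]
E
python3 - <<'E'
from h import *
import pickle
d=pickle.load(open("d0.pkl","rb"));S,D=d["scene"],d["side"]
R=((0,150,60),(8,255,255))
a,sa=blob(mask(S,*R,(295,215,335,250)));b,sb=blob(mask(D,*R,(300,165,330,195)))
print("knob",a,sa,b,sb,tri(S,a,D,b))
for n,c,box in(("S",S,(260,255,380,395)),("D",D,(250,185,360,285))):
    m=mask(c,(60,80,25),(90,255,255),box);ct=max(cv2.findContours(m,0,2)[0],key=cv2.contourArea)
    q=cv2.approxPolyDP(cv2.convexHull(ct),3,True).reshape(-1,2)
    for u in q: print(n,u,plane(c,u,18).round(0),plane(c,u,165).round(0))
p,sp=blob(mask(S,(0,0,0),(180,255,60),(352,236,372,262)));print("peg S",p,sp,plane(S,p,195))
z=np.hstack([cv2.resize(S["image"][210:300,260:390],None,fx=3,fy=3),cv2.resize(D["image"][170:260,270:360],None,fx=3,fy=3)])
cv2.imwrite("pics/z.png",cv2.resize(z,None,fx=1.2,fy=1.2))
E
```

```text
knob [314.4964539  230.30496454] [308 224  14  17 141] [313.60465116 180.39534884] [308 174  12  15 129] (array([604.62298502, -41.21028599, 282.85337204]), [np.float64(0.18354544214528068), np.float64(0.15563909168745685)])
S [330 273] [478.  47.  18.] [611. -10. 165.]
S [365 365] [747.  16.  18.] [839. -37. 165.]
S [363 369] [754.   8.  18.] [845. -44. 165.]
S [296 384] [ 739. -131.   18.] [ 832. -161.  165.]
S [276 308] [ 537. -106.   18.] [ 661. -140.  165.]
S [304 270] [447.  -7.  18.] [585. -56. 165.]
D [287 192] [ 786. -183.   18.] [705. -70. 165.]
D [325 212] [ 649. -168.   18.] [585. -57. 165.]
D [350 242] [ 536. -106.   18.] [486.  -3. 165.]
D [319 281] [547.  46.  18.] [496. 131. 165.]
D [262 247] [738.  24.  18.] [663. 111. 165.]
D [275 204] [ 791. -126.   18.] [710. -20. 165.]
peg S [360.48407643 251.12738854] [352 240  14  22 157] [602.76300252  59.18093482 195.        ]
```

View pics/z.png

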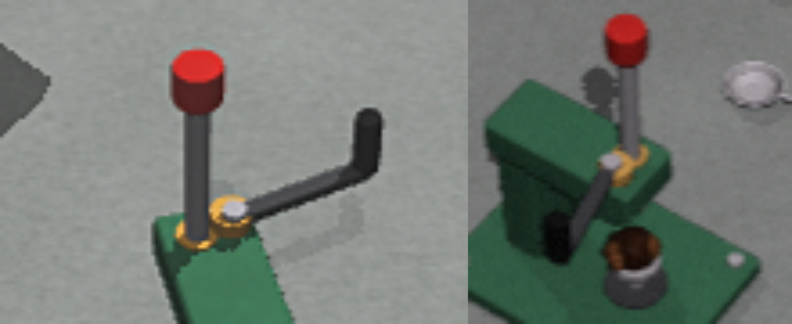

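Crops show the peg top at about (362,243) in scene and (295,230) in side. Next I compute the positions and the tool axes.

```bash
python3 - <<'E'
from h import *
import pickle
from scipy.spatial.transform import Rotation as Ro
d=pickle.load(open("d0.pkl","rb"));S,D=d["scene"],d["side"]
print("pegtop",tri(S,(362.3,243),D,(295.2,230)),plane(S,(362.3,243),215),plane(D,(295.2,230),215))
print("piv",tri(S,(324.6,268.3),D,(309.2,214.7)))
K=tri(S,(314.9,228),D,(313.6,178))[0];print("knobtop",K)
x,y=604.6,-41.2
for f in(100,107,115): print(f,proj(S,[[x,y,f+165+12],[x,y,f+165]]).round(1).tolist(),proj(D,[[x,y,f+177],[x,y,f+165]]).round(1).tolist())
print("rod at head top 165",plane(S,(314.5,276.5),165), plane(D,(315,214.5),165))
print(Ro.from_quat([-0.68950728,-0.15673867,0.68972027,-0.15588023]).as_matrix().round(3))
E
```

```text
pegtop (array([598.79654198,  62.37438963, 213.54694799]), [np.float64(0.6856651845998606), np.float64(0.6299364712708377)]) [601.36705548  62.51196388 215.        ] [597.35763268  62.03439351 215.        ]
piv (array([608.60393301, -20.59406714, 179.27553666]), [np.float64(0.20960330711084313), np.float64(0.17998118440836938)])
knobtop [605.35857767 -41.45169764 289.63797277]
100 [[314.6, 232.7], [314.6, 237.5]] [[313.8, 182.1], [314.0, 185.6]]
107 [[314.7, 229.9], [314.6, 234.7]] [[313.7, 180.0], [313.9, 183.6]]
115 [[314.7, 226.7], [314.7, 231.5]] [[313.6, 177.6], [313.8, 181.2]]
rod at head top 165 [609.44643933 -42.81689154 165.        ] [603.01685882 -38.07152193 165.        ]
[[-0.001  0.431 -0.902]
 [ 0.001 -0.902 -0.431]
 [-1.    -0.001  0.   ]]
```

Emit:
{"api": "arm_command", "payload": {"increments": [{"dx": -12,"wx": -8.5},{"dx": -12,"wx": -8.5},{"dx": -12,"wx": -8.5},{"dx": -12,"wx": -8.5},{"dx": -12,"wx": -8.5},{"dx": -12,"wx": -8.5},{"dx": -12,"wx": -8.5},{"dx": -12,"wx": -8.5},{"dx": -12,"wx": -8.5},{"dx": -12,"wx": -8.5},{"dx": -12,"wx": -8.5},{"dx": -12,"wx": -8.5}], "claw": 0.7}}

```text
validation failed for argument at $.in...
```

```bash
cat > g.py <<'E'
import sys,numpy as np
from cell import manip
from scipy.spatial.transform import Rotation as Ro
o=manip.get_obs();q=o["orientation"];R=Ro.from_quat([*q[1:],q[0]])
M=R.as_matrix();print("t",round(o["time_s"],2),"pos",o["position"].round(1),"F",o["contact_force"].round(2),"op",round(o["opening"],3))
print("x",M[:,0].round(4),"y",M[:,1].round(4),"jawdeg",np.degrees(np.arctan2(M[1,1],M[0,1])).round(2),"j6",o["joints"].round(2))
if len(sys.argv)>1:
    t=np.array(eval(sys.argv[1]),float).reshape(-1,3);p=o["position"]
    for k in t: print("to",k.round(1),"tool",(M.T@(k-p)).round(1));p=k
E
python3 g.py "[605,-41,338]"
```

```text
t 0.1 pos [ 269.3 -563.5  197.9] F [-0.2  -0.27  0.37] op 0.999
x [-6.0e-04  1.1e-03 -1.0e+00] y [ 0.4312 -0.9023 -0.0013] jawdeg -64.46 j6 [-1.13  0.35  1.63 -0.    1.16 -0.  ]
to [605. -41. 338.] tool [-139.7 -326.9 -528.2]
```

Emit:
{"api": "arm_command", "payload": {"increments": [{"dx": -12,"dy": 0,"dz": 0,"wx": -8.5,"wy": 0,"wz": 0},{"dx": -12,"dy": 0,"dz": 0,"wx": -8.5,"wy": 0,"wz": 0},{"dx": -12,"dy": 0,"dz": 0,"wx": -8.5,"wy": 0,"wz": 0},{"dx": -12,"dy": 0,"dz": 0,"wx": -8.5,"wy": 0,"wz": 0},{"dx": -12,"dy": 0,"dz": 0,"wx": -8.5,"wy": 0,"wz": 0},{"dx": -12,"dy": 0,"dz": 0,"wx": -8.5,"wy": 0,"wz": 0},{"dx": -12,"dy": 0,"dz": 0,"wx": -8.5,"wy": 0,"wz": 0},{"dx": -12,"dy": 0,"dz": 0,"wx": -8.5,"wy": 0,"wz": 0},{"dx": -12,"dy": 0,"dz": 0,"wx": -8.5,"wy": 0,"wz": 0},{"dx": -12,"dy": 0,"dz": 0,"wx": -8.5,"wy": 0,"wz": 0},{"dx": -12,"dy": 0,"dz": 0,"wx": -8.5,"wy": 0,"wz": 0},{"dx": -12,"dy": 0,"dz": 0,"wx": -8.5,"wy": 0,"wz": 0}], "claw": 0.7}}

```text
time_s: 1.3
position: [269.4, -563.7, 342.6]
orientation: [0.635, 0.311, 0.635, -0.31]
contact_force: [-0.1, -0.0, 1.1]
opening: 0.701
```

```bash
python3 g.py "[605,-41,338]"
```

```text
t 1.3 pos [ 269.4 -563.7  342.6] F [-0.14 -0.04  1.11] op 0.701
x [-4.e-04  8.e-04 -1.e+00] y [7.892e-01 6.142e-01 2.000e-04] jawdeg 37.89 j6 [-1.13  0.26  1.45  0.    1.43 -1.79]
to [605. -41. 338.] tool [   4.9  585.9 -206.3]
```

Emit:
{"api": "arm_command", "payload": {"increments": [{"dx": 0,"dy": 45,"dz": -15.8,"wx": 0,"wy": 0,"wz": 0},{"dx": 0,"dy": 45,"dz": -15.8,"wx": 0,"wy": 0,"wz": 0},{"dx": 0,"dy": 45,"dz": -15.8,"wx": 0,"wy": 0,"wz": 0},{"dx": 0,"dy": 45,"dz": -15.8,"wx": 0,"wy": 0,"wz": 0},{"dx": 0,"dy": 45,"dz": -15.8,"wx": 0,"wy": 0,"wz": 0},{"dx": 0,"dy": 45,"dz": -15.8,"wx": 0,"wy": 0,"wz": 0},{"dx": 0,"dy": 45,"dz": -15.8,"wx": 0,"wy": 0,"wz": 0},{"dx": 0,"dy": 45,"dz": -15.8,"wx": 0,"wy": 0,"wz": 0},{"dx": 0,"dy": 45,"dz": -15.8,"wx": 0,"wy": 0,"wz": 0},{"dx": 0,"dy": 45,"dz": -15.8,"wx": 0,"wy": 0,"wz": 0},{"dx": 0,"dy": 45,"dz": -15.8,"wx": 0,"wy": 0,"wz": 0},{"dx": 0,"dy": 30,"dz": -11,"wx": 0,"wy": 0,"wz": 0}]}}

```text
time_s: 2.5
position: [574.2, -94.7, 342.2]
orientation: [0.634, 0.312, 0.635, -0.312]
contact_force: [0.2, -1.2, 0.4]
opening: 0.702
```

```bash
python3 - <<'E'
from h import *
from cell import manip
c=manip.read_camera("wrist");cv2.imwrite("pics/w1.png",c["image"])
m=mask(c,(0,150,60),(8,255,255),(0,0,640,480))
a,s=blob(m);print(a,s,plane(c,a,285),plane(c,a,290))
K,R,t=P(c);print((-R.T@t).ravel(),R.round(2).tolist())
E
python3 g.py "[605,-41,338]"
```

```text
[419.16237113 213.9056701 ] [ 394  190   51   49 1940] [604.33111033 -38.049767   285.        ] [602.90094995 -38.15241303 290.        ]
[534.62658616 -43.05262739 528.69478162] [[0.79, 0.61, 0.0], [0.59, -0.77, 0.23], [0.14, -0.18, -0.97]]
t 2.55 pos [575.9 -91.8 341.9] F [0.44 2.08 0.48] op 0.7
x [ 5.0e-04  2.7e-03 -1.0e+00] y [0.7913 0.6114 0.0021] jawdeg 37.69 j6 [-0.16  0.18  1.54  0.    1.41 -0.82]
to [605. -41. 338.] tool [  4.1  54.  -22.4]
```

View pics/w1.png

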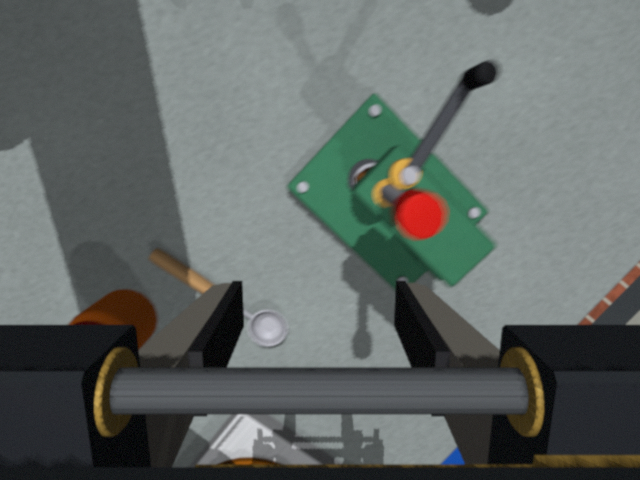

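The wrist view shows the knob at (419,214), the peg top at (480,75) and the pivot at (411,175). The arm was still moving when it was taken.

Emit:
{"api": "arm_command", "payload": {"increments": [{"dx": 0,"dy": 20,"dz": -8,"wx": 0,"wy": 0,"wz": 0},{"dx": 0,"dy": 20,"dz": -8,"wx": 0,"wy": 0,"wz": 0},{"dx": 0,"dy": 10,"dz": -4,"wx": 0,"wy": 0,"wz": 0},{"dx": 0,"dy": 0,"dz": 0,"wx": 0,"wy": 0,"wz": 0},{"dx": 0,"dy": 0,"dz": 0,"wx": 0,"wy": 0,"wz": 0},{"dx": 0,"dy": 0,"dz": 0,"wx": 0,"wy": 0,"wz": 0}]}}

```text
time_s: 3.15
position: [600.2, -52.0, 342.6]
orientation: [0.634, 0.313, 0.634, -0.313]
contact_force: [-0.2, 0.1, -0.7]
opening: 0.699
```

```bash
python3 - <<'E'
from h import *
from cell import manip
c=manip.read_camera("wrist");cv2.imwrite("pics/w2.png",c["image"])
m=mask(c,(0,150,60),(8,255,255),(0,0,640,480))
a,s=blob(m);print(a,s,plane(c,a,285),plane(c,a,290))
m=mask(c,(0,0,0),(180,255,45),(300,0,640,260))
n,l,st,ce=cv2.connectedComponentsWithStats(m)
for i in range(1,n):
    if st[i,4]>60: print(st[i],ce[i],plane(c,ce[i],212).round(1))
E
python3 g.py "[604.5,-40,338]"
```

```text
[334.2481203  245.57679914] [ 312  220   46   51 1862] [603.17800722 -40.25215882 285.        ] [602.30725735 -39.43033009 290.        ]
[396  90  30  31 535] [410.00186916 102.92336449] [594.5  62.1 212. ]
t 3.2 pos [600.2 -52.  342.7] F [ 0.02 -0.22  0.31] op 0.701
x [-0.e+00 -3.e-04 -1.e+00] y [ 7.934e-01  6.086e-01 -2.000e-04] jawdeg 37.49 j6 [-0.09  0.22  1.5  -0.    1.42 -0.74]
to [604.5 -40.  338. ] tool [ 4.7 10.7 -6.9]
```

Emit:
{"api": "arm_command", "payload": {"increments": [{"dx": 0,"dy": 10,"dz": -6.2,"wx": 0,"wy": 0,"wz": 0},{"dx": 10,"dy": 0,"dz": 0,"wx": 0,"wy": 0,"wz": 0},{"dx": 15,"dy": 0,"dz": 0,"wx": 0,"wy": 0,"wz": 0},{"dx": 15,"dy": 0,"dz": 0,"wx": 0,"wy": 0,"wz": 0},{"dx": 15,"dy": 0,"dz": 0,"wx": 0,"wy": 0,"wz": 0},{"dx": 15,"dy": 0,"dz": 0,"wx": 0,"wy": 0,"wz": 0},{"dx": 5,"dy": 0,"dz": 0,"wx": 0,"wy": 0,"wz": 0},{"dx": 0,"dy": 0,"dz": 0,"wx": 0,"wy": 0,"wz": 0},{"dx": 0,"dy": 0,"dz": 0,"wx": 0,"wy": 0,"wz": 0},{"dx": 0,"dy": 0,"dz": 0,"wx": 0,"wy": 0,"wz": 0}]}}

```text
time_s: 4.2
position: [605.3, -40.2, 268.4]
orientation: [0.635, 0.313, 0.634, -0.312]
contact_force: [-0.2, 0.4, -0.3]
opening: 0.699
```

```bash
python3 - <<'E'
from h import *
from cell import manip
o=[]
for n,(x,y,X,Y) in(("scene",(240,180,400,300)),("side",(240,120,400,240))):
    c=manip.read_camera(n);o.append(cv2.resize(c["image"][y:Y,x:X],None,fx=2.5,fy=2.5))
cv2.imwrite("pics/k.png",np.hstack(o))
E
python3 g.py "[604,-40.5,267]"
```

```text
t 4.3 pos [605.1 -40.2 268.3] F [-0.95 -0.7  -0.52] op 0.703
x [ 1.2e-03 -1.0e-04 -1.0e+00] y [0.7929 0.6093 0.0009] jawdeg 37.54 j6 [-0.07  0.27  1.6  -0.    1.28 -0.72]
to [604.  -40.5 267. ] tool [ 1.3 -1.1 -0.5]
```

View pics/k.png

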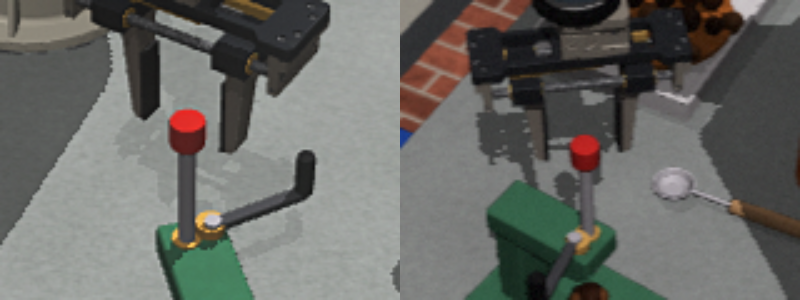

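Both views show the knob between the fingers, at (187,132) in the scene crop and (585,153) in the side crop. I'll lower a little and close.

Emit:
{"api": "arm_command", "payload": {"increments": [{"dx": 3,"dy": -0.7,"dz": 0,"wx": 0,"wy": 0,"wz": 0},{"dx": 0,"dy": 0,"dz": 0,"wx": 0,"wy": 0,"wz": 0}]}}

```text
time_s: 4.5
position: [604.0, -40.6, 264.4]
orientation: [0.634, 0.312, 0.634, -0.313]
contact_force: [-0.4, 1.0, -1.2]
opening: 0.701
```

Emit:
{"api": "arm_command", "payload": {"increments": [{"dx": 0,"dy": 0,"dz": 0,"wx": 0,"wy": 0,"wz": 0},{"dx": 0,"dy": 0,"dz": 0,"wx": 0,"wy": 0,"wz": 0},{"dx": 0,"dy": 0,"dz": 0,"wx": 0,"wy": 0,"wz": 0},{"dx": 0,"dy": 0,"dz": 0,"wx": 0,"wy": 0,"wz": 0},{"dx": 0,"dy": 0,"dz": 0,"wx": 0,"wy": 0,"wz": 0},{"dx": 0,"dy": 0,"dz": 0,"wx": 0,"wy": 0,"wz": 0},{"dx": 0,"dy": 0,"dz": 0,"wx": 0,"wy": 0,"wz": 0},{"dx": 0,"dy": 0,"dz": 0,"wx": 0,"wy": 0,"wz": 0}], "claw": 0}}

```text
time_s: 5.3
position: [603.6, -41.0, 264.4]
orientation: [0.634, 0.312, 0.635, -0.313]
contact_force: [-3.7, -3.5, 1.5]
opening: 0.293
```

```bash
python3 g.py
```

```text
t 5.3 pos [603.6 -41.  264.4] F [-3.71 -3.5   1.54] op 0.293
x [-1.3e-03 -7.0e-04 -1.0e+00] y [ 0.7929  0.6093 -0.0014] jawdeg 37.54 j6 [-0.07  0.27  1.6  -0.    1.27 -0.72]
```

Emit:
{"api": "arm_command", "payload": {"increments": [{"dx": 0,"dy": -0.4,"dz": 0,"wx": 0,"wy": 0,"wz": 0},{"dx": 2,"dy": 0,"dz": 0,"wx": 0,"wy": 0,"wz": 0},{"dx": 3,"dy": 0,"dz": 0,"wx": 0,"wy": 0,"wz": 0},{"dx": 3,"dy": 0,"dz": 0,"wx": 0,"wy": 0,"wz": 0},{"dx": 3,"dy": 0,"dz": 0,"wx": 0,"wy": 0,"wz": 0},{"dx": 3,"dy": 0,"dz": 0,"wx": 0,"wy": 0,"wz": 0},{"dx": 3,"dy": 0,"dz": 0,"wx": 0,"wy": 0,"wz": 0},{"dx": 3,"dy": 0,"dz": 0,"wx": 0,"wy": 0,"wz": 0},{"dx": 2,"dy": 0,"dz": 0,"wx": 0,"wy": 0,"wz": 0},{"dx": 0,"dy": 0,"dz": 0,"wx": 0,"wy": 0,"wz": 0},{"dx": 0,"dy": 0,"dz": 0,"wx": 0,"wy": 0,"wz": 0}]}}

```text
time_s: 6.4
position: [603.5, -41.0, 242.0]
orientation: [0.634, 0.312, 0.635, -0.313]
contact_force: [-2.0, -3.8, -4.5]
opening: 0.294
```

```bash
python3 - <<'E'
from h import *
from cell import manip
o=[]
for n,(x,y,X,Y) in(("scene",(255,200,385,330)),("side",(255,150,385,280))):
    c=manip.read_camera(n);o.append(cv2.resize(c["image"][y:Y,x:X],(390,390)))
    if n=="side":
        for z in(55,68,81): print(z,proj(c,[[604.5,-40.7,z]]))
cv2.imwrite("pics/k2.png",np.hstack(o))
E
python3 g.py
```

```text
55 [[316.09469706 240.71457092]]
68 [[315.97276165 237.67633765]]
81 [[315.84910241 234.59515255]]
t 6.5 pos [603.6 -41.  242.1] F [-2.96 -5.51 -2.93] op 0.289
x [-9.e-04 -2.e-04 -1.e+00] y [ 0.7929  0.6093 -0.0008] jawdeg 37.54 j6 [-0.07  0.28  1.63 -0.    1.23 -0.73]
```

View pics/k2.png

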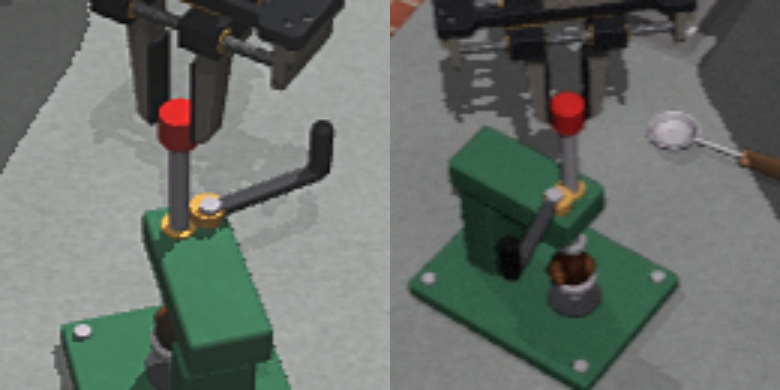

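The knob moved with the gripper, about 22 mm down, and the foot is now visible just above the snail in the side crop at (573,245). Fine steps from here.

Emit:
{"api": "arm_command", "payload": {"increments": [{"dx": 0.5,"dy": -0.5,"dz": 0.3,"wx": 0,"wy": 0,"wz": 0},{"dx": 0.5,"dy": 0,"dz": 0,"wx": 0,"wy": 0,"wz": 0},{"dx": 0.5,"dy": 0,"dz": 0,"wx": 0,"wy": 0,"wz": 0},{"dx": 0.5,"dy": 0,"dz": 0,"wx": 0,"wy": 0,"wz": 0}]}}

```text
time_s: 6.9
position: [603.7, -41.1, 240.8]
orientation: [0.634, 0.313, 0.634, -0.312]
contact_force: [-5.4, -1.0, 1.2]
opening: 0.292
```

```bash
python3 g.py
```

```text
t 6.9 pos [603.7 -41.1 240.8] F [-5.43 -0.98  1.21] op 0.292
x [ 1.e-04  4.e-04 -1.e+00] y [7.929e-01 6.094e-01 3.000e-04] jawdeg 37.55 j6 [-0.07  0.29  1.63  0.    1.22 -0.73]
```

Emit:
{"api": "arm_command", "payload": {"increments": [{"dx": 0.6,"dy": 0,"dz": 0,"wx": 0,"wy": 0,"wz": 0},{"dx": 0.6,"dy": 0,"dz": 0,"wx": 0,"wy": 0,"wz": 0},{"dx": 0.6,"dy": 0,"dz": 0,"wx": 0,"wy": 0,"wz": 0},{"dx": 0.6,"dy": 0,"dz": 0,"wx": 0,"wy": 0,"wz": 0}]}}

```text
time_s: 7.3
position: [603.7, -41.2, 238.1]
orientation: [0.634, 0.313, 0.634, -0.312]
contact_force: [-5.0, 0.2, 1.9]
opening: 0.291
```

Emit:
{"api": "arm_command", "payload": {"increments": [{"dx": 0.6,"dy": 0,"dz": 0,"wx": 0,"wy": 0,"wz": 0},{"dx": 0.6,"dy": 0,"dz": 0,"wx": 0,"wy": 0,"wz": 0},{"dx": 0.6,"dy": 0,"dz": 0,"wx": 0,"wy": 0,"wz": 0},{"dx": 0.6,"dy": 0,"dz": 0,"wx": 0,"wy": 0,"wz": 0}]}}

```text
time_s: 7.7
position: [603.6, -41.2, 235.7]
orientation: [0.634, 0.313, 0.634, -0.312]
contact_force: [-4.4, 0.8, 0.8]
opening: 0.292
```

Emit:
{"api": "arm_command", "payload": {"increments": [{"dx": 0.6,"dy": 0,"dz": 0,"wx": 0,"wy": 0,"wz": 0},{"dx": 0.6,"dy": 0,"dz": 0,"wx": 0,"wy": 0,"wz": 0},{"dx": 0.6,"dy": 0,"dz": 0,"wx": 0,"wy": 0,"wz": 0},{"dx": 0.6,"dy": 0,"dz": 0,"wx": 0,"wy": 0,"wz": 0}]}}

```text
time_s: 8.1
position: [603.7, -41.2, 233.3]
orientation: [0.634, 0.313, 0.634, -0.312]
contact_force: [-5.4, 2.7, 1.4]
opening: 0.291
```

Emit:
{"api": "arm_command", "payload": {"increments": [{"dx": 0.6,"dy": 0,"dz": 0,"wx": 0,"wy": 0,"wz": 0},{"dx": 0.6,"dy": 0,"dz": 0,"wx": 0,"wy": 0,"wz": 0},{"dx": 0.6,"dy": 0,"dz": 0,"wx": 0,"wy": 0,"wz": 0},{"dx": 0.6,"dy": 0,"dz": 0,"wx": 0,"wy": 0,"wz": 0}]}}

```text
time_s: 8.5
position: [603.7, -41.2, 230.9]
orientation: [0.634, 0.313, 0.634, -0.312]
contact_force: [-4.4, 3.1, 1.1]
opening: 0.294
```

Emit:
{"api": "arm_command", "payload": {"increments": [{"dx": 0.6,"dy": 0,"dz": 0,"wx": 0,"wy": 0,"wz": 0},{"dx": 0.6,"dy": 0,"dz": 0,"wx": 0,"wy": 0,"wz": 0},{"dx": 0.6,"dy": 0,"dz": 0,"wx": 0,"wy": 0,"wz": 0},{"dx": 0.6,"dy": 0,"dz": 0,"wx": 0,"wy": 0,"wz": 0}]}}

```text
time_s: 8.9
position: [603.7, -41.2, 228.6]
orientation: [0.634, 0.313, 0.634, -0.312]
contact_force: [-5.9, 1.7, 1.0]
opening: 0.291
```

Emit:
{"api": "arm_command", "payload": {"increments": [{"dx": 0.6,"dy": 0,"dz": 0,"wx": 0,"wy": 0,"wz": 0},{"dx": 0.6,"dy": 0,"dz": 0,"wx": 0,"wy": 0,"wz": 0},{"dx": 0.6,"dy": 0,"dz": 0,"wx": 0,"wy": 0,"wz": 0},{"dx": 0.6,"dy": 0,"dz": 0,"wx": 0,"wy": 0,"wz": 0}]}}

```text
time_s: 9.3
position: [603.7, -41.3, 226.5]
orientation: [0.634, 0.313, 0.634, -0.312]
contact_force: [-5.8, 3.0, 5.0]
opening: 0.291
```

Emit:
{"api": "arm_command", "payload": {"increments": [{"dx": 0,"dy": 0,"dz": 0,"wx": 0,"wy": 0,"wz": 0},{"dx": 0,"dy": 0,"dz": 0,"wx": 0,"wy": 0,"wz": 0}]}}

```text
time_s: 9.5
position: [603.7, -41.2, 226.5]
orientation: [0.634, 0.313, 0.634, -0.312]
contact_force: [-4.3, 2.6, 3.5]
opening: 0.29
```

```bash
python3 g.py
```

```text
t 9.5 pos [603.7 -41.2 226.5] F [-4.32  2.56  3.46] op 0.29
x [ 1.e-04  2.e-04 -1.e+00] y [7.929e-01 6.094e-01 3.000e-04] jawdeg 37.55 j6 [-0.07  0.3   1.65  0.    1.2  -0.73]
```

Emit:
{"api": "arm_command", "payload": {"increments": [{"dx": 0.4,"dy": 0,"dz": 0,"wx": 0,"wy": 0,"wz": 0},{"dx": 0.3,"dy": 0,"dz": 0,"wx": 0,"wy": 0,"wz": 0}]}}

```text
time_s: 9.7
position: [603.7, -41.2, 226.0]
orientation: [0.634, 0.313, 0.634, -0.312]
contact_force: [-6.1, 2.1, 5.7]
opening: 0.291
```

Emit:
{"api": "arm_command", "payload": {"increments": [{"dx": 0,"dy": 0,"dz": 0,"wx": 0,"wy": 0,"wz": 0}]}}

```text
time_s: 9.8
position: [603.7, -41.2, 226.0]
orientation: [0.634, 0.313, 0.634, -0.312]
contact_force: [-5.2, 2.4, 5.6]
opening: 0.292
```

Emit:
{"api": "arm_command", "payload": {"increments": [{"dx": 0,"dy": 0,"dz": 0,"wx": 0,"wy": 0,"wz": 0}]}}

```text
time_s: 9.9
position: [603.7, -41.2, 226.0]
orientation: [0.634, 0.313, 0.634, -0.312]
contact_force: [-5.6, 2.7, 5.4]
opening: 0.293
```

Contact is confirmed: the force rises with travel at about the cup's stiffness, and the foot load is around 4.5 N. Releasing.

Emit:
{"api": "arm_command", "payload": {"increments": [{"dx": 0,"dy": 0,"dz": 0,"wx": 0,"wy": 0,"wz": 0},{"dx": 0,"dy": 0,"dz": 0,"wx": 0,"wy": 0,"wz": 0},{"dx": 0,"dy": 0,"dz": 0,"wx": 0,"wy": 0,"wz": 0},{"dx": 0,"dy": 0,"dz": 0,"wx": 0,"wy": 0,"wz": 0},{"dx": -5,"dy": 0,"dz": 0,"wx": 0,"wy": 0,"wz": 0},{"dx": -15,"dy": 0,"dz": 0,"wx": 0,"wy": 0,"wz": 0},{"dx": -20,"dy": 0,"dz": 0,"wx": 0,"wy": 0,"wz": 0},{"dx": -20,"dy": 0,"dz": 0,"wx": 0,"wy": 0,"wz": 0},{"dx": 0,"dy": 0,"dz": 0,"wx": 0,"wy": 0,"wz": 0},{"dx": 0,"dy": 0,"dz": 0,"wx": 0,"wy": 0,"wz": 0},{"dx": 0,"dy": 0,"dz": 0,"wx": 0,"wy": 0,"wz": 0}], "claw": 0.55}}

```text
time_s: 11.0
position: [603.2, -41.3, 284.7]
orientation: [0.634, 0.312, 0.635, -0.313]
contact_force: [0.8, -0.7, -0.8]
opening: 0.547
```

```bash
python3 - <<'E'
from h import *
from cell import manip
c=manip.read_camera("wrist");w=c["image"]
m=mask(c,(0,150,60),(8,255,255),(0,0,640,480))
a,s=blob(m);print("knob",a,s,plane(c,a,249))
for n in("scene","side"):
    d=manip.read_camera(n);m=mask(d,(0,150,60),(8,255,255),(290,170,345,270));print(n,blob(m))
    print(proj(d,[[598.5,62.5,215],[598.5,62.5,203]]).round(1).tolist())
    x,y=(300,200) if n=="scene" else (250,160)
    np.save(n+".npy",d["image"])
print("peg proj",proj(c,[[598.5,62.5,215],[598.5,62.5,203]]).round(1).tolist(),proj(c,[[604.2,-41,250]]))
S=np.load("scene.npy")[190:310,280:400];D=np.load("side.npy")[150:270,260:380]
o=np.vstack([cv2.resize(S,(240,240)),cv2.resize(D,(240,240))]);cv2.imwrite("pics/w3.png",np.hstack([cv2.resize(w,(560,420)),cv2.resize(o,(210,420))]))
E
python3 g.py "[[598.5,62.5,285],[598.5,62.5,193]]"
```

```text
knob [319.32513661 265.41985428] [ 294  238   51   56 2196] [602.75307741 -39.57212436 249.        ]
scene (array([314.52820513, 246.84615385]), array([308, 239,  14,  17, 195], dtype=int32))
[[361.7, 242.1], [361.3, 246.5]]
side (array([313.99242424, 191.63636364]), array([309, 185,  11,  15, 132], dtype=int32))
[[294.7, 230.0], [295.0, 233.2]]
peg proj [[421.9, 109.1], [417.2, 110.8]] [[319.83582422 269.51290244]]
t 11.15 pos [603.2 -41.3 284.5] F [ 0.5   0.03 -0.22] op 0.552
x [-1.5e-03  1.0e-04 -1.0e+00] y [ 0.7929  0.6094 -0.0012] jawdeg 37.54 j6 [-0.07  0.25  1.58 -0.    1.31 -0.73]
to [598.5  62.5 285. ] tool [ -0.4  59.5 -85.2]
to [598.5  62.5 193. ] tool [92.   0.1  0.1]
```

View pics/w3.png

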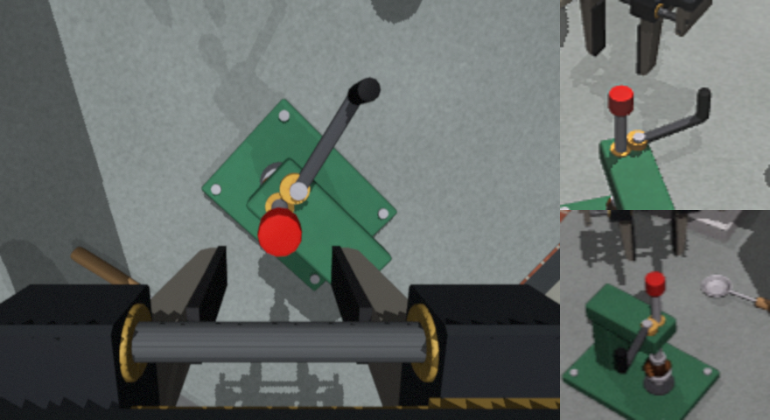

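The wrist view shows the peg top at about (422,102) in full-picture pixels, with the knob free and the foot on the snail (lower right inset). Moving above the peg, then down.

Emit:
{"api": "arm_command", "payload": {"increments": [{"dx": 0,"dy": 15,"dz": -22,"wx": 0,"wy": 0,"wz": 0},{"dx": 0,"dy": 20,"dz": -28,"wx": 0,"wy": 0,"wz": 0},{"dx": 0,"dy": 16.5,"dz": -24,"wx": 0,"wy": 0,"wz": 0},{"dx": 0,"dy": 8,"dz": -12.8,"wx": 0,"wy": 0,"wz": 0},{"dx": 5,"dy": 0,"dz": 0,"wx": 0,"wy": 0,"wz": 0},{"dx": 15,"dy": 0,"dz": 0,"wx": 0,"wy": 0,"wz": 0},{"dx": 15,"dy": 0,"dz": 0,"wx": 0,"wy": 0,"wz": 0},{"dx": 10,"dy": 0,"dz": 0,"wx": 0,"wy": 0,"wz": 0},{"dx": 0,"dy": 0,"dz": 0,"wx": 0,"wy": 0,"wz": 0},{"dx": 0,"dy": 0,"dz": 0,"wx": 0,"wy": 0,"wz": 0}]}}

```text
time_s: 12.15
position: [597.9, 63.1, 240.1]
orientation: [0.634, 0.313, 0.634, -0.313]
contact_force: [-0.2, 0.0, 0.2]
opening: 0.552
```

```bash
python3 - <<'E'
from h import *
from cell import manip
o=[]
for n,(x,y,X,Y) in(("scene",(300,170,430,290)),("side",(230,150,360,270))):
    c=manip.read_camera(n);o.append(cv2.resize(c["image"][y:Y,x:X],(390,360)))
cv2.imwrite("pics/p1.png",np.hstack(o))
E
python3 g.py "[[597.5,63.8,197]]"
```

```text
t 12.25 pos [598.4  63.5 241. ] F [ 0.03 -0.58  0.34] op 0.548
x [ 8.e-04  1.e-04 -1.e+00] y [7.932e-01 6.090e-01 7.000e-04] jawdeg 37.52 j6 [ 0.1   0.28  1.64  0.    1.22 -0.55]
to [597.5  63.8 197. ] tool [44.  -0.5 -0.8]
```

View pics/p1.png

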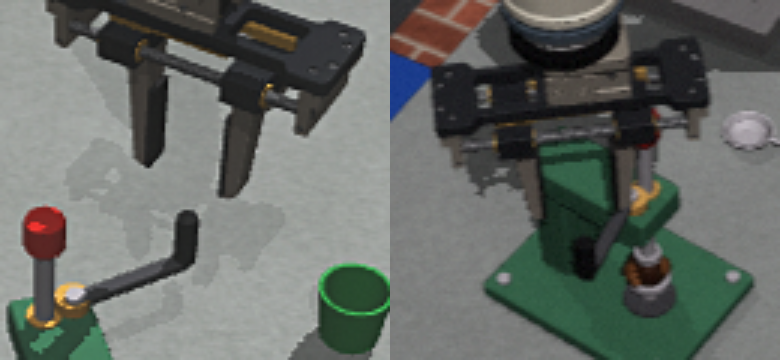

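In both crops the fingers straddle the peg axis, with the peg top at (187,217) in the scene crop and (585,243) in the side crop. The tips look somewhat higher than the nominal overhang would put them.

```bash
python3 -c "
from cell import manip;print(manip.finger_overhang)"
```

```text
8.0
```

Emit:
{"api": "arm_command", "payload": {"increments": [{"dx": 8,"dy": -0.5,"dz": -0.6,"wx": 0,"wy": 0,"wz": 0},{"dx": 10,"dy": 0,"dz": 0,"wx": 0,"wy": 0,"wz": 0},{"dx": 10,"dy": 0,"dz": 0,"wx": 0,"wy": 0,"wz": 0},{"dx": 10,"dy": 0,"dz": 0,"wx": 0,"wy": 0,"wz": 0},{"dx": 9,"dy": 0,"dz": 0,"wx": 0,"wy": 0,"wz": 0},{"dx": 0,"dy": 0,"dz": 0,"wx": 0,"wy": 0,"wz": 0},{"dx": 0,"dy": 0,"dz": 0,"wx": 0,"wy": 0,"wz": 0}]}}

```text
time_s: 12.95
position: [597.1, 63.9, 193.2]
orientation: [0.634, 0.312, 0.634, -0.313]
contact_force: [-0.5, 0.5, 0.5]
opening: 0.549
```

Emit:
{"api": "arm_command", "payload": {"increments": [{"dx": 0,"dy": 0,"dz": 0,"wx": 0,"wy": 0,"wz": 0},{"dx": 0,"dy": 0,"dz": 0,"wx": 0,"wy": 0,"wz": 0},{"dx": 0,"dy": 0,"dz": 0,"wx": 0,"wy": 0,"wz": 0},{"dx": 0,"dy": 0,"dz": 0,"wx": 0,"wy": 0,"wz": 0},{"dx": 0,"dy": 0,"dz": 0,"wx": 0,"wy": 0,"wz": 0},{"dx": 0,"dy": 0,"dz": 0,"wx": 0,"wy": 0,"wz": 0},{"dx": 0,"dy": 0,"dz": 0,"wx": 0,"wy": 0,"wz": 0}], "claw": 0}}

```text
time_s: 13.65
position: [597.3, 63.7, 193.6]
orientation: [0.634, 0.312, 0.634, -0.313]
contact_force: [0.2, -0.9, 1.6]
opening: 0.155
```

```bash
python3 - <<'E'
import numpy as np
yaw=np.radians(-6);rod=np.array([604.5,-40.8]);piv=rod+22*np.array([-np.sin(yaw),np.cos(yaw)]);print("piv",piv)
from cell import manip
o=manip.get_obs();p=o["position"][:2]
from scipy.spatial.transform import Rotation as Ro
q=o["orientation"];M=Ro.from_quat([*q[1:],q[0]]).as_matrix()
v=p-piv;r=np.hypot(*v);a0=np.arctan2(v[1],v[0])-(np.pi/2+yaw);print(p,o["contact_force"],o["opening"],"r",r,"angle",a0)
r=85
prev=p;
for a in np.linspace(a0,1.41,17)[1:]:
    b=a+np.pi/2+yaw;t=piv+r*np.array([np.cos(b),np.sin(b)]);d=np.append(t-prev,0);print(round(a,3),t.round(1),(M.T@d).round(1)[1:]);prev=t
E
```

```text
piv [606.79962619 -18.9205183 ]
[597.26372734  63.74337836] [ 0.16057791 -0.94242466  1.58955699] 0.15496824404250492 r 83.2120975432166 angle 0.2195695821757313
0.294 [590.8  64.6] [-4.6 -4.6]
0.368 [584.6  63.1] [-5.8 -2.6]
0.443 [578.6  61.3] [-5.9 -2.2]
0.517 [572.7  59. ] [-6.1 -1.7]
0.592 [567.   56.2] [-6.2 -1.3]
0.666 [561.6  53. ] [-6.3 -0.8]
0.74 [556.3  49.5] [-6.3 -0.4]
0.815 [551.4  45.5] [-6.3  0.1]
0.889 [546.8  41.2] [-6.3  0.6]
0.964 [542.4  36.6] [-6.2  1. ]
1.038 [538.5  31.7] [-6.1  1.5]
1.112 [534.9  26.5] [-6.  2.]
1.187 [531.8  21. ] [-5.8  2.4]
1.261 [529.   15.3] [-5.7  2.8]
1.336 [526.7   9.4] [-5.4  3.2]
1.41 [524.8   3.4] [-5.2  3.6]
```

Peg gripped. Swinging the first half.

Emit:
{"api": "arm_command", "payload": {"increments": [{"dx": 0,"dy": -2.8,"dz": -1.5,"wx": 0,"wy": 0,"wz": 0},{"dx": 0,"dy": -2.8,"dz": -1.5,"wx": 0,"wy": 0,"wz": 0},{"dx": 0,"dy": -5.7,"dz": -2.6,"wx": 0,"wy": 0,"wz": 0},{"dx": 0,"dy": -5.8,"dz": -2.2,"wx": 0,"wy": 0,"wz": 0},{"dx": 0,"dy": -6,"dz": -1.7,"wx": 0,"wy": 0,"wz": 0},{"dx": 0,"dy": -6.1,"dz": -1.3,"wx": 0,"wy": 0,"wz": 0},{"dx": 0,"dy": 0,"dz": 0,"wx": 0,"wy": 0,"wz": 0}]}}

```text
time_s: 14.35
position: [566.1, 55.9, 193.6]
orientation: [0.634, 0.313, 0.635, -0.312]
contact_force: [-0.0, 7.4, 1.9]
opening: 0.149
```

```bash
cat > a.py <<'E'
import numpy as np
from cell import manip
from scipy.spatial.transform import Rotation as Ro
yaw=np.radians(-6);piv=np.array([606.8,-18.9]);o=manip.get_obs();p=o["position"][:2];q=o["orientation"];M=Ro.from_quat([*q[1:],q[0]]).as_matrix()
v=p-piv;b=np.arctan2(v[1],v[0]);f=o["contact_force"];u=v/np.hypot(*v);n=np.array([-u[1],u[0]])
print(p.round(1),"r",np.hypot(*v).round(1),"ang",round(b-np.pi/2-yaw,3),"Frad",(f[:2]@u).round(1),"Ftan",(f[:2]@n).round(1),"Fz",f[2].round(1),o["opening"])
E
python3 a.py
```

```text
[566.1  55.9] r 85.2 ang 0.603 Frad 6.5 Ftan -3.5 Fz 1.9 0.14866219913314965
```

Emit:
{"api": "arm_command", "payload": {"increments": [{"dx": 0,"dy": -6.3,"dz": -1.5,"wx": 0,"wy": 0,"wz": 0},{"dx": 0,"dy": -6.3,"dz": -0.4,"wx": 0,"wy": 0,"wz": 0},{"dx": 0,"dy": -6.3,"dz": 0.1,"wx": 0,"wy": 0,"wz": 0},{"dx": 0,"dy": -6.3,"dz": 0.6,"wx": 0,"wy": 0,"wz": 0},{"dx": 0,"dy": -6.2,"dz": 1.0,"wx": 0,"wy": 0,"wz": 0},{"dx": 0,"dy": -6.1,"dz": 1.5,"wx": 0,"wy": 0,"wz": 0},{"dx": 0,"dy": 0,"dz": 0,"wx": 0,"wy": 0,"wz": 0}]}}

```text
time_s: 15.05
position: [537.3, 31.1, 193.6]
orientation: [0.634, 0.313, 0.635, -0.312]
contact_force: [-1.5, 3.4, 2.8]
opening: 0.15
```

```bash
python3 a.py
```

```text
[537.3  31.1] r 85.6 ang 1.051 Frad 3.2 Ftan -1.9 Fz 2.8 0.14978077389867772
```

Emit:
{"api": "arm_command", "payload": {"increments": [{"dx": 0,"dy": -6,"dz": 1.8,"wx": 0,"wy": 0,"wz": 0},{"dx": 0,"dy": -5.8,"dz": 2.4,"wx": 0,"wy": 0,"wz": 0},{"dx": 0,"dy": -5.7,"dz": 2.8,"wx": 0,"wy": 0,"wz": 0},{"dx": 0,"dy": -5.4,"dz": 3.2,"wx": 0,"wy": 0,"wz": 0},{"dx": 0,"dy": -2.6,"dz": 1.8,"wx": 0,"wy": 0,"wz": 0},{"dx": 0,"dy": -1.8,"dz": 1.2,"wx": 0,"wy": 0,"wz": 0},{"dx": 0,"dy": 0,"dz": 0,"wx": 0,"wy": 0,"wz": 0},{"dx": 0,"dy": 0,"dz": 0,"wx": 0,"wy": 0,"wz": 0}]}}

```text
time_s: 15.85
position: [525.3, 4.0, 193.8]
orientation: [0.634, 0.313, 0.634, -0.312]
contact_force: [1.5, 3.6, 3.3]
opening: 0.152
```

```bash
python3 a.py
```

```text
[525.3   4. ] r 84.7 ang 1.402 Frad -0.5 Ftan -3.9 Fz 3.3 0.15195003546425004
```

Emit:
{"api": "arm_command", "payload": {"increments": [{"dx": 0,"dy": 0,"dz": 0,"wx": 0,"wy": 0,"wz": 0},{"dx": 0,"dy": 0,"dz": 0,"wx": 0,"wy": 0,"wz": 0},{"dx": 0,"dy": 0,"dz": 0,"wx": 0,"wy": 0,"wz": 0},{"dx": 0,"dy": 0,"dz": 0,"wx": 0,"wy": 0,"wz": 0},{"dx": -5,"dy": 0,"dz": 0,"wx": 0,"wy": 0,"wz": 0},{"dx": -20,"dy": 0,"dz": 0,"wx": 0,"wy": 0,"wz": 0},{"dx": -30,"dy": 0,"dz": 0,"wx": 0,"wy": 0,"wz": 0},{"dx": -30,"dy": 0,"dz": 0,"wx": 0,"wy": 0,"wz": 0},{"dx": -20,"dy": 0,"dz": 0,"wx": 0,"wy": 0,"wz": 0},{"dx": 0,"dy": 0,"dz": 0,"wx": 0,"wy": 0,"wz": 0},{"dx": 0,"dy": 0,"dz": 0,"wx": 0,"wy": 0,"wz": 0},{"dx": 0,"dy": 0,"dz": 0,"wx": 0,"wy": 0,"wz": 0}], "claw": 0.5}}

```text
time_s: 17.05
position: [524.1, 3.6, 297.2]
orientation: [0.634, 0.312, 0.635, -0.313]
contact_force: [-0.0, -0.3, -0.5]
opening: 0.5
```

```bash
python3 - <<'E'
from h import *
from cell import manip
w=manip.read_camera("wrist");o=[]
for n,(x,y,X,Y) in(("scene",(250,190,390,310)),("side",(250,150,390,270))):
    d=manip.read_camera(n);print(n,blob(mask(d,(0,150,60),(8,255,255),(290,170,345,270))),proj(d,[[522.8,3.5,215]]))
    o.append(cv2.resize(d["image"][y:Y,x:X],(280,240)))
print(proj(w,[[524.5,3.7,215],[606.8,-18.9,180]]))
cv2.imwrite("pics/e.png",np.hstack([cv2.resize(w["image"],(512,384)),cv2.resize(np.vstack(o),(224,384))]))
E
python3 g.py
```

```text
scene (array([314.20588235, 246.26470588]), array([308, 239,  14,  17, 170], dtype=int32)) [[320.62049608 225.81430703]]
side (array([312.45054945, 191.21978022]), array([309, 185,   9,  15,  91], dtype=int32)) [[335.41234714 224.73947073]]
[[318.68383753 248.52585184]
 [385.87128045 324.1980303 ]]
t 17.2 pos [524.4   3.7 297.3] F [ 0.51  0.43 -0.83] op 0.502
x [-0.002 -0.    -1.   ] y [ 0.7929  0.6094 -0.0016] jawdeg 37.54 j6 [ 0.    0.11  1.72 -0.    1.31 -0.65]
```

View pics/e.png

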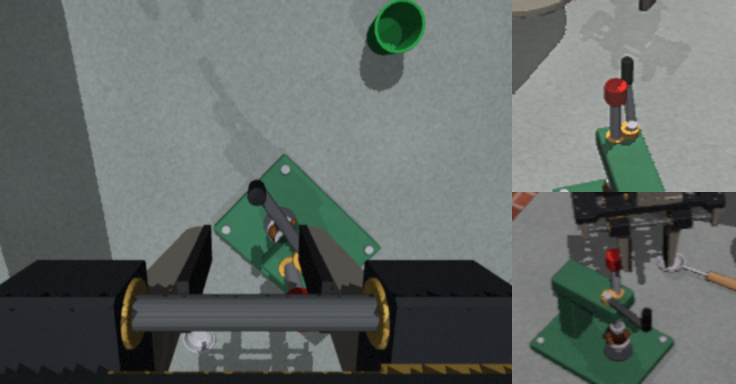

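The lever now points to the front, with the peg at about (321,235) in the wrist view. The knob's mask rows are the same as right after I released it (239 scene, 185 side), so the rod hasn't moved. The hand is clear, so I'm handing in.

```bash
python3 -c "
from cell import manip;print(manip.close_job())"
```

```text
the job is handed in; nothing more can be done
None
```

The stop is set on the snail and the clamp is locked. I handed the job in at about 17 s of the 54 s allowed, and it gave no verdict.

- **Setting the stop:** I gripped the knob and lowered the rod until the force rose. The vertical force on the hand reached about 5.5 N at rest, against roughly 1 N of free sliding. That puts about 4.5 N on the shell, well under the 12 N crack limit. I then let go.
- **Locking the clamp:** I gripped the peg and swung the lever from about 0.2 to about 1.40 rad, judged from the hand's position around the estimated pivot. The press's heading is uncertain by about 0.05 rad, which still leaves the lever past 1.25. I felt no hard end.
- **Last checks:** The knob's outline sat on the same pixel rows in both fixed cameras before and after clamping. The hand was about 80 mm above the peg with no significant force on it, and I saw no bystander disturbed in the views I took.
- **Not verified:** The foot's final force after letting go could not be measured. I inferred it from the 4 N the rod can hold against being pushed up. I also did not measure the bystanders' positions at the end.
- **Disagreement:** In the pictures the fingertips looked about 10 to 15 mm higher than the stated 8 mm overhang. Both grips held anyway, with the gripper opening matching each part to within 2 mm.

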